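# Push the spoon dish home between the jars

### The arm

A 6-joint arm with a two-finger parallel gripper is mounted at the origin on the work surface. World frame = base frame: x ahead of the robot, y to its left, z up, the work surface at z = 0. Lengths are in m, angles in degrees, forces in N, time in s.
With the tool pointing down it reaches from about 0.3 to 0.75 m from the base axis. Payload 8.5 kg.
Tool frame: the origin (TCP) lies between the finger pads; the fingertips stand 8 mm ahead of it and the grasp point (between the pads) lies 11 mm behind it; y points along the fingers, z is the direction in which the jaws open and shut, and the axes are right-handed (so a half turn about y gives the same grasp; the last joint's range is limited). The gripper opens to 85 mm and grips with 20 to 120 N. Pads are 22 mm wide; open, the fingers measure 114 mm over their backs; the gripper's body (76 mm by 85 mm) begins 54 mm behind the grasp point. The pads swing forward as they close: fully open they stand 13 mm farther back than shut.
Start: joints at [-87.107, 21.807, 74.336, -0, 83.858, -12.336], TCP at [0.144, -0.531, 0.239] pointing down, gripper open.
Joint ranges: [-178.18, 178.18], [-50.72, 133.34], [12.68, 142.11], [-81.47, 261.47], [9.98, 163.14], [-165.26, 165.26]. Speed limits (degrees/s): [136.94, 136.94, 180, 180, 180, 180].

### API

Orientations are given as a 3x3 rotation matrix whose columns are the frame's x, y, z axes.
In Python, from rig import env, get_image gives the robot as it stands.
- The arm moves only by the tool move_arm, never from a script. Its argument "targets" is one flat list of numbers, 6 for each row, row after row: the shift along the tool's x, y, z in mm, then the turn, a rotation vector about the tool's x, y, z in rad. A call has exactly 5 rows; each row shifts and turns the commanded pose from where the row before left it, along the tool's axes as they then stand; what a row does not reach is not made up. A row lasts 1/8 s, in which the tool goes at most 62.5 mm and 10.7 degrees, less where a joint would pass 70% of its speed; a pose out of reach is approached as far as the arm can. A call is refused whole if a number of a shift passes 62.5 or a number of a turn 0.188, either way. A call with a gripper value outside its range is refused whole. "hand" is the opening, from -1 (shut) to 1 (fully open), so that 0 is half open, set as the call begins (left out, the last holds). The fingers move at their own pace and stop on an object; "squeeze" is the grip in N (left out, the last holds). Time passes only in rows, so rows that do not move let the fingers close, or fill a call up. It gives the time, the measured TCP pose, the force and the opening at its end, in the units of the state.
- env.observe(): the state, without advancing time (a new reading comes with each control period).
- get_image(name): name is "scene" or "top" or "wrist"; returns a dict with "pixels" (384x512x3 uint8, red, green, blue), "z_map" (384x512 float32, m along the optical axis (not along the pixel's ray), 0 where there is no reading), "intrinsics" (3x3 intrinsics, pixels), "R" (3x3) and "t" (3): a world point X has camera coordinates R X + t; the wrist camera has in their place "mount" (4x4, takes a point from camera to tool coordinates, whose origin is the TCP and whose axes are the tool frame's). Camera axes: x right, y down, z forward; pixel columns grow to the right and rows downward; lengths in m; the calibration is good to about 2 mm. A picture is of the moment at which its call begins: read the wrist's pose just before it.
- env.close_job(): hands the job in, once; it reports no verdict.
The state is a dict: "time_s": time; "q": joint angles; "qvel": joint speeds; "joint_efforts": joint torques, N m; "position": TCP position; "tool_rot": TCP orientation; "ft_force": force on the tool from outside, world axes, zero at the start; "wrist_torque": the same for the moment, N m; "grip_width": finger opening in m.
Only numpy, scipy, OpenCV 4.12 (cv2) and the standard library are available. Lean on these libraries where they do the work, as an engineer would, in place of code of your own. Each camera call takes 0.05 s, during which the arm holds its last target.

### The job

Push the empty terracotta dish across the oak shelf and through the gap between the two middle jars, until it rests against the shelf's back rail straight behind that gap. Push it gently with the fingertips: keep it flat on the shelf, do not grip or lift it, do not shove hard against the jars, and leave the salt pig, the ramekin and the spoon where they are. Leave the dish there and move clear.

Things in the scene. Friction and masses are not known exactly. Their poses are not given: they have to be found in the camera images.
- dish: the loose, open, round terracotta dish: 92 mm outer diameter with upright sides, 26 mm tall, wall 6 mm, inner floor 7 mm up, 0.2 to 0.4 kg. It starts on the front part of the shelf, to one side of the gap or before it. Origin: centre of its underside; z up; its yaw does not matter
- shelf: the fixed low oak shelf board lying on the counter: 320 mm deep (x), 540 mm wide (y), 20 mm thick. Origin: centre of its underside, on the counter; x points from its front edge to its back rail. A rail 22 mm tall and 15 mm thick runs along the back edge on the board's top, its inner face at x = +155 mm; against it the dish's centre is at x = +109 mm. The row of four jars stands on the line x = +30 mm, parallel to y
- gap (a point): middle of the gap between the two middle jars, at the height of the shelf's top (20 mm above the counter), on the line joining the jars' centres; same axes as the shelf: x points through the gap to the back rail, y along the row. The gap is 98 mm wide at its narrowest (3 mm to spare on each side of the dish); the dish at home is 79 mm past this point in x. The other gaps in the row are at most 35 mm wide
- jar_a: fixed frosted glass jar with a steel twist cap, middle of the row, on the +y side of the gap: 54 mm diameter, 50 mm tall, set fast in the shelf. Origin: centre of its underside, on the shelf's top
- jar_b: fixed frosted glass jar with a steel twist cap, middle of the row, on the -y side of the gap: 54 mm diameter, 50 mm tall, set fast in the shelf. Origin: centre of its underside, on the shelf's top
- jar_c: fixed frosted glass jar with a steel twist cap, outermost at the +y end of the row: 54 mm diameter, 50 mm tall, set fast in the shelf. Origin: centre of its underside, on the shelf's top
- jar_d: fixed frosted glass jar with a steel twist cap, outermost at the -y end of the row: 54 mm diameter, 50 mm tall, set fast in the shelf. Origin: centre of its underside, on the shelf's top
- salt_pig: loose round steel salt pig with a dark mouth, 80 mm diameter, 68 mm tall, near one end of the shelf's front part; to be left alone. Origin: centre of its underside
- ramekin: loose white ceramic ramekin, 68 mm diameter, 36 mm tall, near the other end of the shelf's front part; to be left alone. Origin: centre of its underside
- spoon: loose white ceramic spoon, 150 mm long, lying on the counter beyond one end of the shelf; to be left alone
Not all that is in view belongs to the job. There is more than one size of the dish; the one meant has the size given above.

How it is judged (in metres and radians):
On the way:
1. the dish passes through the gap between the two middle jars (x of dish in the frame of gap between -0.015 and 0.015 m and y of dish in the frame of gap between -0.008 and 0.008 m), for 0.1 s.
At the end, for the whole second after the job is handed in: the dish lies flat and still on the shelf against the back rail (its centre within 6 mm of touching it) and within 25 mm of straight behind the gap's middle (x of dish in the frame of shelf above 0.103 m and y of dish in the frame of gap between -0.025 and 0.025 m and z of dish in the frame of gap between -0.004 and 0.004 m and angle between dish's own z axis and vertical below 0.06 rad and linear speed of dish below 0.01 m/s).
It fails at once if the dish is lifted more than 6 mm off the shelf or tipped by more than about 9 degrees (z of dish in the frame of shelf above 0.026 m or angle between dish's own z axis and vertical above 0.15 rad).
It fails at once if the dish is gripped or shoved with more than 30 N by the fingers (contact force between the fingers and dish above 30 N).
It fails at once if a jar is pushed with more than 30 N (contact force between any of jar_a, jar_b, jar_c, jar_d and anything else above 30 N).
It fails at once if the salt pig, ramekin or spoon is moved by more than 15 mm (distance of any of salt_pig, ramekin, spoon from where it was at the start of the episode above 0.015 m).
It also fails if it takes over 54 s, if anything falls off the work surface, if the arm or the gripper's body presses on something with over 40 N, if the wrist force passes 120 N, or if a joint passes its speed limit or range.

## Working session

There is one attempt and no reset: what is moved stays moved. The work goes in short steps, Python scripts to look and compute and a tool call to move; the robot and the scene stay as the last step left them, time stands still between calls to the robot, and variables do not carry over. Pictures are saved under pics/ and viewed, and the job is handed in when it is done.

Besides the shell and the picture viewer there is one more tool, called after "Emit:" by a JSON object that holds its "name" and its "arguments". move_arm: Moves the arm, as the interface text tells. Its arguments: {"type":"object","properties":{"targets":{"type":"array"},"hand":{"type":"number"},"squeeze":{"type":"number"}},"required":["targets"]}

```bash
ls; mkdir -p pics; python3 - <<'E'
from rig import env,get_image
import cv2,numpy as np
s=env.observe();print(s)
for n in ["scene","top","wrist"]:
    g=get_image(n);cv2.imwrite(f"pics/{n}0.png",g["pixels"][:,:,::-1]);np.savez(f"pics/{n}0.npz",**g)
    print(n,g["intrinsics"].round(1).tolist(),[ (k,np.round(g[k],3).tolist()) for k in("R","t","mount") if k in g])
print(env.observe()["time_s"])
E
```

```text
pics
{'time_s': 0.0, 'q': array([-8.71064050e+01,  2.18425710e+01,  7.43851830e+01,  1.13803011e-03,
        8.38593865e+01, -1.23350709e+01]), 'qvel': array([-0.05727088, -0.00175649, -0.03162276, -0.03248951, -0.00717029,
        0.01308887]), 'joint_efforts': array([-1.78554554e-03, -4.48458874e+01, -2.31279677e+01, -2.80100667e-04,
        4.84281132e-03,  8.22101896e-06]), 'position': array([ 0.14446401, -0.53039242,  0.23869444]), 'tool_rot': array([[-9.64885769e-01, -5.70531913e-05,  2.62669850e-01],
       [-2.62669631e-01,  1.51994632e-03, -9.64884633e-01],
       [-3.44194324e-04, -9.99998843e-01, -1.48156071e-03]]), 'ft_force': array([-0.55006073, -0.77936564, -0.45844551]), 'wrist_torque': array([0.02396987, 0.03599144, 0.03532094]), 'grip_width': 0.08508425684789227}
scene [[479.5, 0.0, 252.0], [0.0, 479.5, 185.6], [0.0, 0.0, 1.0]] [('R', [[-0.723, 0.69, -0.02], [0.402, 0.398, -0.825], [-0.561, -0.604, -0.565]]), ('t', [0.359, -0.149, 1.827])]
top [[451.5, 0.0, 262.4], [0.0, 451.5, 189.9], [0.0, 0.0, 1.0]] [('R', [[-0.015, -1.0, 0.014], [-0.997, 0.014, -0.07], [0.07, -0.015, -0.997]]), ('t', [-0.004, 0.475, 1.263])]
wrist [[278.3, 0.0, 255.8], [0.0, 278.3, 187.0], [0.0, 0.0, 1.0]] [('mount', [[-0.0, 0.96, 0.281, -0.071], [-0.001, -0.281, 0.96, -0.135], [1.0, -0.0, 0.001, -0.001], [0.0, 0.0, 0.0, 1.0]])]
0.15
```

View pics/top0.png

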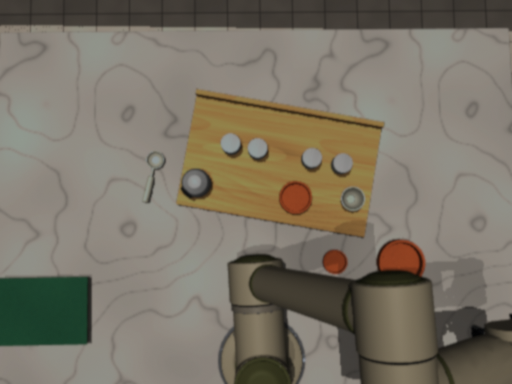

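View pics/scene0.png

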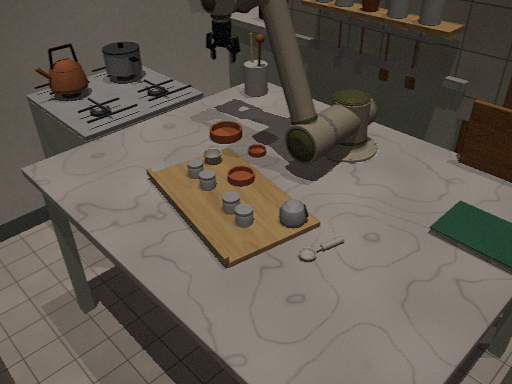

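The top view shows the oak shelf tilted in the picture, with jars at (231,144), (258,149), (312,158) and (343,163). The salt pig is at (196,183) and the ramekin at (352,200). There are three terracotta dishes: (295,198) on the shelf, a small one at (335,261) and a large one at (400,258), both on the counter. The one on the shelf fits the description, and I'll confirm its size by measuring it and checking an enlarged crop.

```bash
cat > h.py <<'E'
import numpy as np,cv2
from rig import env,get_image
def ray(g,uv,z):
    uv=np.atleast_2d(np.asarray(uv,float));K=g["intrinsics"];R=g["R"];t=g["t"]
    d=np.c_[uv,np.ones(len(uv))]@np.linalg.inv(K).T@R; c=-R.T@t
    s=(z-c[2])/d[:,2]; return c+d*s[:,None]
def redmask(g):
    h=cv2.cvtColor(g["pixels"],cv2.COLOR_RGB2HSV)
    return (((h[...,0]<9)|(h[...,0]>174))&(h[...,1]>150)&(h[...,2]>60)).astype(np.uint8)*255
def circ(P):
    A=np.c_[2*P[:,:2],np.ones(len(P))];b=(P[:,:2]**2).sum(1)
    x=np.linalg.lstsq(A,b,rcond=None)[0];return x[:2],np.sqrt(x[2]+x[:2]@x[:2])
E
python3 - <<'E'
from h import *
for n in("top","scene"):
    g=dict(np.load(f"pics/{n}0.npz"))
    m=redmask(g)
    cs,_=cv2.findContours(m,cv2.RETR_EXTERNAL,cv2.CHAIN_APPROX_NONE)
    for c in cs:
        if cv2.contourArea(c)<60: continue
        (u,v),(a,b),_=cv2.fitEllipse(c)
        P=ray(g,c[:,0,:],.046); 
        print(n,round(u),round(v),cv2.contourArea(c),"ctr",ray(g,(u,v),.046).round(4),"fit",circ(P))
g=dict(np.load("pics/top0.npz"));h=cv2.cvtColor(g["pixels"],cv2.COLOR_RGB2HSV)
# shelf mask
m=((h[...,0]>9)&(h[...,0]<28)&(h[...,1]>90)&(h[...,2]>80)).astype(np.uint8)*255
cs,_=cv2.findContours(m,cv2.RETR_EXTERNAL,cv2.CHAIN_APPROX_NONE)
c=max(cs,key=cv2.contourArea);print("shelf",cv2.contourArea(c),cv2.minAreaRect(c),cv2.boxPoints(cv2.minAreaRect(c)).tolist())
zm=g["z_map"];print([zm[v,u] for u,v in((231,144),(258,149),(312,158),(343,163),(285,150),(295,198))])
cv2.imwrite("pics/topcrop.png",cv2.resize(g["pixels"][80:280,170:430,::-1],None,fx=3,fy=3,interpolation=cv2.INTER_CUBIC))
g=dict(np.load("pics/scene0.npz"));cv2.imwrite("pics/scenecrop.png",cv2.resize(g["pixels"][100:270,130:350,::-1],None,fx=3.5,fy=3.5,interpolation=cv2.INTER_CUBIC))
E
```

```text
top 335 261 361.5 ctr [[ 0.2733 -0.2056  0.046 ]] fit (array([ 0.27331472, -0.20548758]), np.float64(0.029289726870774777))
top 401 259 482.0 ctr [[ 0.2764 -0.3894  0.046 ]] fit (array([ 0.27119164, -0.38987032]), np.float64(0.048557214651651706))
top 296 198 269.5 ctr [[ 0.4501 -0.1033  0.046 ]] fit (array([ 0.45052824, -0.102821  ]), np.float64(0.03041394737828447))
shelf 20506.0 ((279.82830810546875, 162.9696044921875), (190.53561401367188, 117.05386352539062), 10.042023658752441) [[175.81463623046875, 203.98802185058594], [196.225341796875, 88.72740173339844], [383.84197998046875, 121.95118713378906], [363.4312744140625, 237.21180725097656]]
[np.float32(1.2358783), np.float32(1.234112), np.float32(1.233712), np.float32(1.2339596), np.float32(1.283399), np.float32(1.2706134)]
```

View pics/topcrop.png

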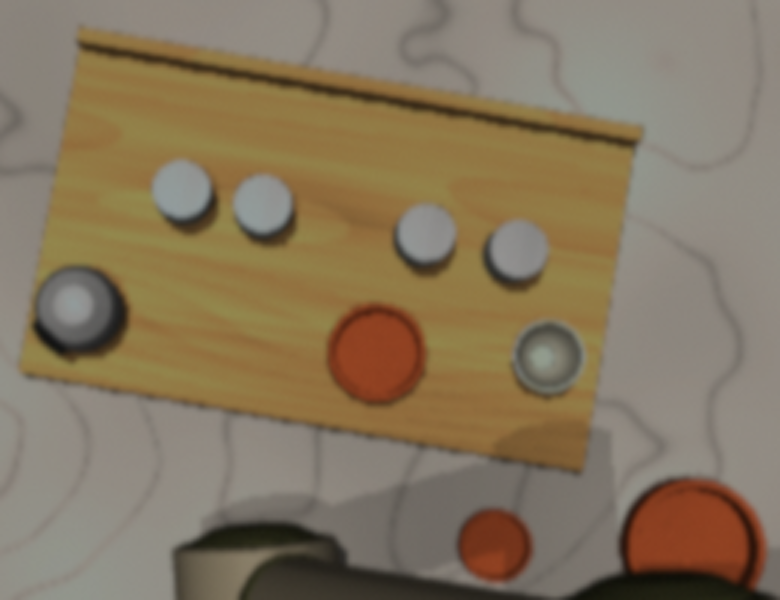

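View pics/scenecrop.png

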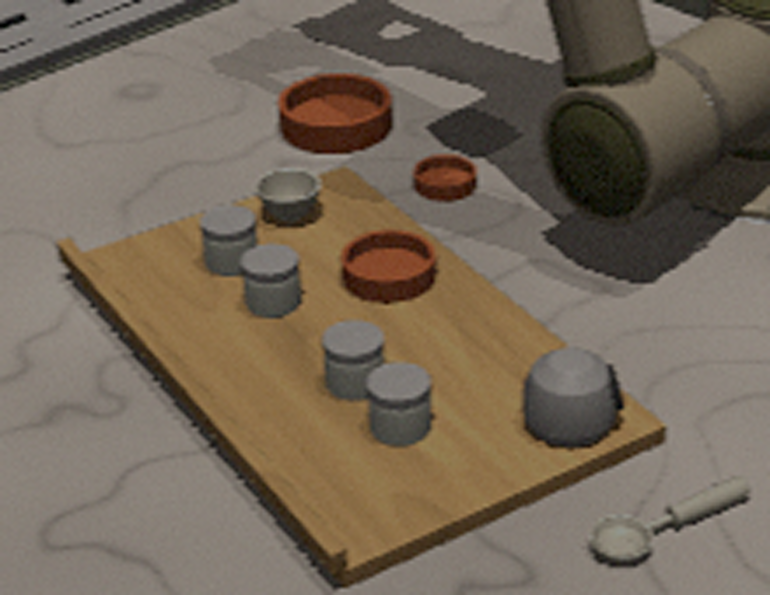

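The crop confirms it: the dish on the shelf, at (295,198), is about 32 px or 92 mm across. The dish at (335,261) is only about 23 px, and the one at (400,258) is larger. Next I'll refine the measurements.

```bash
cat >> h.py <<'E'
def scene_from_top(g,verbose=True):
    h=cv2.cvtColor(g["pixels"],cv2.COLOR_RGB2HSV); H,S,V=[h[...,i].astype(int) for i in range(3)]
    wood=((H>=8)&(H<28)&(S>90)&(V>60)).astype(np.uint8)*255
    cs,_=cv2.findContours(wood,cv2.RETR_EXTERNAL,cv2.CHAIN_APPROX_NONE);c=max(cs,key=cv2.contourArea)
    reg=np.zeros_like(wood);cv2.drawContours(reg,[cv2.convexHull(c)],-1,255,-1)
    out={"wood":c,"grey":[]}
    grey=((S<70)&(reg>0)).astype(np.uint8)*255
    grey=cv2.morphologyEx(grey,cv2.MORPH_OPEN,np.ones((3,3),np.uint8))
    cs,_=cv2.findContours(grey,cv2.RETR_EXTERNAL,cv2.CHAIN_APPROX_NONE)
    for k in cs:
        if cv2.contourArea(k)>120: out["grey"].append((cv2.fitEllipse(k),cv2.contourArea(k)))
    return out
def dish_top(g,win=None,z=.046):
    h=cv2.cvtColor(g["pixels"],cv2.COLOR_RGB2HSV); H,S,V=[h[...,i].astype(int) for i in range(3)]
    m=(((H<10)|(H>174))&(S>140)&(V>50)).astype(np.uint8)*255
    m[250:]=0
    m=cv2.morphologyEx(m,cv2.MORPH_CLOSE,np.ones((5,5),np.uint8))
    cs,_=cv2.findContours(m,cv2.RETR_EXTERNAL,cv2.CHAIN_APPROX_NONE)
    return max(cs,key=cv2.contourArea)
E
python3 - <<'E'
from h import *
g=dict(np.load("pics/top0.npz"))
o=scene_from_top(g)
c=o["wood"]
r=cv2.minAreaRect(c);print(r)
for P in (cv2.boxPoints(r),): 
    for z in (0.02,0.042): print(z,ray(g,P,z).round(4).tolist())
for e,a in o["grey"]: print(np.round(e[0],1),np.round(e[1],1),a,"z.07",ray(g,e[0],.07).round(4))
k=dish_top(g);e=cv2.fitEllipse(k);print("dish",e,cv2.contourArea(k),ray(g,e[0],.046),circ(ray(g,k[:,0],.046)))
# depth-based edges
u0=[(196,88),(383,122)]
h=cv2.cvtColor(g["pixels"],cv2.COLOR_RGB2HSV)
print(h[185:212:2,295].tolist()); print(h[150:166,312].tolist())
E
```

```text
((279.82830810546875, 162.9696044921875), (190.53561401367188, 117.05386352539062), 10.042023658752441)
0.02 [[0.4383, 0.2338, 0.02], [0.7678, 0.1749, 0.02], [0.665, -0.3614, 0.02], [0.3372, -0.2927, 0.02]]
0.042 [[0.4374, 0.2299, 0.042], [0.7612, 0.1721, 0.042], [0.6602, -0.355, 0.042], [0.338, -0.2874, 0.042]]
[352.5 198.5] [23.4 23.4] 429.0 z.07 [[ 0.4443 -0.2541  0.07  ]]
[195.4 182.8] [27.5 28.2] 606.0 z.07 [[0.4929 0.1718 0.07  ]]
[341.8 163.3] [19.1 20.9] 312.5 z.07 [[ 0.5411 -0.2277  0.07  ]]
[311.4 157.9] [19.  20.4] 303.0 z.07 [[ 0.5568 -0.1447  0.07  ]]
[257.3 148.1] [19.4 20.2] 306.5 z.07 [[0.5857 0.0028 0.07  ]]
[230.2 143.3] [19.3 20.6] 310.5 z.07 [[0.5999 0.0765 0.07  ]]
dish ((295.1224670410156, 197.38194274902344), (29.947114944458008, 30.167211532592773), 112.1205825805664) 708.0 [[ 0.45076362 -0.10017694  0.046     ]] (array([ 0.4508593 , -0.10019708]), np.float64(0.04161153837703556))
[[8, 196, 134], [9, 196, 142], [9, 198, 144], [9, 194, 143], [9, 197, 144], [9, 197, 144], [9, 197, 144], [9, 195, 145], [9, 197, 144], [8, 196, 143], [8, 197, 144], [8, 196, 143], [9, 197, 144], [9, 197, 136]]
[[15, 7, 143], [20, 5, 143], [15, 4, 144], [20, 5, 144], [20, 5, 145], [30, 2, 144], [30, 2, 144], [0, 0, 144], [0, 2, 145], [30, 2, 144], [30, 4, 145], [0, 2, 145], [30, 2, 145], [30, 4, 145], [30, 2, 144], [30, 2, 137]]
```

Measured from the top view:
- The gap centre is at about (0.571, -0.071), and the shelf x axis lies at -10.9° world yaw.
- The dish is at about (0.451, -0.100), which is (-113, -51) mm in the gap frame.

The plan is a diagonal push with half-open fingertips acting as a V, which brings the dish in front of the gap. Then I re-engage behind it and push straight through.

Emit:
{"name": "move_arm", "arguments": {"targets": [0, 0, 0, 0, -0.16, 0, 0, 0, 0, 0, -0.16, 0, 0, 0, 0, 0, -0.16, 0, -40, 0, -10, 0, 0, 0, -40, 0, -10, 0, 0, 0], "hand": -0.05, "squeeze": 20}}

```text
time_s: 0.78
position: [0.19, -0.4608, 0.2389]
tool_rot: [[-0.735, -0.0, 0.678], [-0.678, 0.001, -0.735], [-0.001, -1.0, -0.001]]
ft_force: [1.1, -0.2, 0.2]
grip_width: 0.0406
```

Emit:
{"name": "move_arm", "arguments": {"targets": [-45, 0, -11, 0, 0, 0, -45, 0, -11, 0, 0, 0, -45, 0, -11, 0, 0, 0, -45, 0, -11, 0, 0, 0, -45, 0, -11, 0, 0, 0]}}

```text
time_s: 1.4
position: [0.3182, -0.2672, 0.2393]
tool_rot: [[-0.735, -0.0, 0.678], [-0.678, 0.0, -0.735], [-0.0, -1.0, -0.0]]
ft_force: [0.7, -0.3, -0.1]
grip_width: 0.0406
```

Emit:
{"name": "move_arm", "arguments": {"targets": [-40, 0, -10, 0, 0, 0, -40, 10, -10, 0, 0, 0, -30, 20, -10, 0, 0, 0, 0, 30, 0, 0, 0, 0, 0, 20, 0, 0, 0, 0]}}

```text
time_s: 2.02
position: [0.3779, -0.1712, 0.1582]
tool_rot: [[-0.734, -0.001, 0.679], [-0.679, 0.001, -0.734], [0.0, -1.0, -0.001]]
ft_force: [-0.0, 0.2, 0.6]
grip_width: 0.0404
```

```bash
cat >> h.py <<'E'
def wristcam(g,s):
    T=np.eye(4);T[:3,:3]=s["tool_rot"];T[:3,3]=s["position"];C=T@g["mount"]
    R=C[:3,:3].T; g["R"]=R; g["t"]=-R@C[:3,3]; return g
G=np.array([.5713,-.0710]);yaw=np.deg2rad(-10.9)
ex=np.array([np.cos(yaw),np.sin(yaw)]);ey=np.array([-ex[1],ex[0]])
def gf(p): d=np.asarray(p)[...,:2]-G; return np.stack([d@ex,d@ey],-1)*1000
def look(tag,names=("wrist","top")):
    s=env.observe();print(s["time_s"],s["position"].round(4),"gf",gf(s["position"]).round(1),"w",s["grip_width"].round(4),"f",s["ft_force"].round(1))
    o={}
    for n in names:
        s=env.observe();g=get_image(n)
        if n=="wrist": wristcam(g,s)
        cv2.imwrite(f"pics/{tag}_{n}.png",g["pixels"][:,:,::-1]);np.savez(f"pics/{tag}_{n}.npz",**g);o[n]=g
    return o
E
python3 -c "
from h import *
look('a')"
```

```text
Traceback (most recent call last):
  File "h.py", line 39, in look
    s=env.observe();print(s["time_s"],s["position"].round(4),"gf",gf(s["position"]).round(1),"w",s["grip_width"].round(4),"f",s["ft_force"].round(1))
                                                                                                 ^^^^^^^^^^^^^^^^^^^^^
AttributeError: 'float' object has no attribute 'round'
```

```bash
sed -i 's/s\["grip_width"\].round(4)/round(s["grip_width"],4)/' h.py
python3 -c "
from h import *
look('a')"
```

```text
2.025 [ 0.3779 -0.1712  0.1582] gf [-171. -135.] w 0.0404 f [-0.   0.2  0.6]
```

View pics/a_wrist.png

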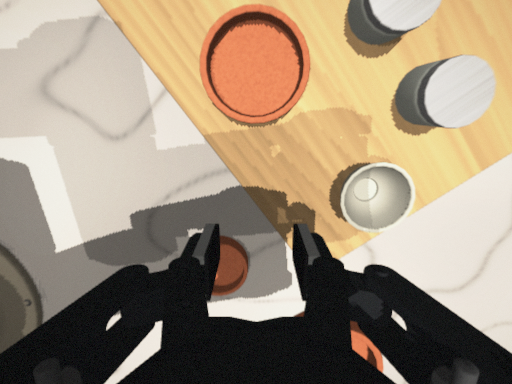

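View pics/a_top.png

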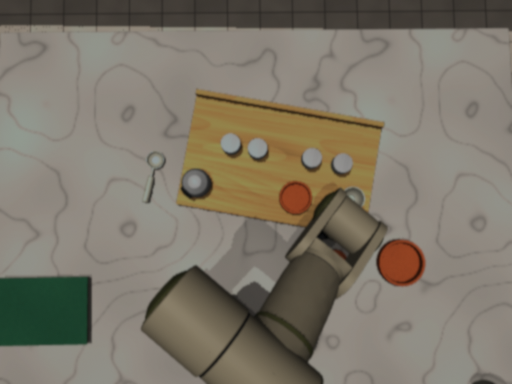

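The wrist view shows the dish at (255,65), the ramekin at (378,197), two jars at upper right, and the fingertips at (210,240) and (300,240). I'll measure the dish and the fingertip height in this view.

```bash
cat >> h.py <<'E'
def dish_wrist(g,near,z=.046,hmax=11):
    h=cv2.cvtColor(g["pixels"],cv2.COLOR_RGB2HSV); H,S,V=[h[...,i].astype(int) for i in range(3)]
    m=(((H<hmax)|(H>172))&(S>120)&(V>50)).astype(np.uint8)*255
    m=cv2.morphologyEx(m,cv2.MORPH_CLOSE,np.ones((5,5),np.uint8))
    cs,_=cv2.findContours(m,cv2.RETR_EXTERNAL,cv2.CHAIN_APPROX_NONE)
    c=[c for c in cs if cv2.contourArea(c)>500]
    c=min(c,key=lambda c:np.hypot(*(c[:,0].mean(0)-near)))
    P=ray(g,cv2.convexHull(c)[:,0],z)
    P=ray(g,c[:,0],z)
    return c,circ(P)
E
python3 - <<'E'
from h import *
g=dict(np.load("pics/a_wrist.npz"))
c,(p,r)=dish_wrist(g,(255,65));print(cv2.fitEllipse(c),p,r,gf(p))
g2=dict(np.load("pics/a_top.npz"));k=dish_top(g2);print(gf(circ(ray(g2,k[:,0],.046))[0]))
# fingertip points in tool frame
K=g["intrinsics"];M=g["mount"];z=g["z_map"]
dark=(g["pixels"].max(2)<45)&(z>0)&(z<.25)
v,u=np.nonzero(dark);Z=z[v,u];pc=np.c_[(u-K[0,2])/K[0,0]*Z,(v-K[1,2])/K[1,1]*Z,Z]
pt=(pc@M[:3,:3].T+M[:3,3])*1000
for y0 in range(-60,16,6):
    s=(pt[:,1]>=y0)&(pt[:,1]<y0+6)
    if s.sum()>5: 
        q=pt[s];l=q[q[:,2]<0];rr=q[q[:,2]>0]
        print(y0,s.sum(),"x",np.percentile(q[:,0],[1,99]).round(1),"zneg",np.percentile(l[:,2],[1,99]).round(1) if len(l) else"","zpos",np.percentile(rr[:,2],[1,99]).round(1) if len(rr) else"")
E
```

```text
((254.47457885742188, 63.652530670166016), (108.48758697509766, 117.56722259521484), 0.03726239874958992) [ 0.45070315 -0.10046106] 0.0444855288751656 [-112.85017683  -51.73386215]
[-113.10203118  -51.5395891 ]
-60 2326 x [-16.9  11.3] zneg [-57.7 -18.8] zpos [15.8 54.9]
-54 4234 x [-12.4  11. ] zneg [-55.4 -22.3] zpos [19.5 52.5]
-48 2140 x [-13.6  10.6] zneg [-53.7 -22. ] zpos [19.2 51.1]
-42 937 x [-13.6  -5.6] zneg [-50.7 -23.1] zpos [20.5 47.4]
-36 603 x [-12.1  10.3] zneg [-38.  -21.5] zpos [18.8 35. ]
-30 282 x [-11.1  10.1] zneg [-34.1 -21.5] zpos [18.6 30.6]
-24 359 x [-10.9  10. ] zneg [-34.6 -21.5] zpos [18.7 32.4]
-18 313 x [-11.1  10.4] zneg [-34.6 -21.5] zpos [18.7 32.1]
-12 275 x [-10.9   9.2] zneg [-34.7 -21.5] zpos [18.7 32. ]
-6 217 x [-10.9   9.9] zneg [-34.3 -21.5] zpos [18.6 31.8]
0 79 x [-10.7   9.8] zneg [-23.  -21.5] zpos [18.7 27. ]
```

Both cameras put the dish at (0.4507, -0.1004). The fingertips reach about 3 mm past the TCP at this opening. I'm lowering the tool behind the dish.

Emit:
{"name": "move_arm", "arguments": {"targets": [0, 40, -3, 0, 0, 0, 0, 40, 0, 0, 0, 0, 0, 30, 0, 0, 0, 0, 0, 12, 0, 0, 0, 0, 0, 0, 0, 0, 0, 0]}}

```text
time_s: 2.75
position: [0.3762, -0.17, 0.0374]
tool_rot: [[-0.735, -0.0, 0.678], [-0.678, 0.0, -0.735], [0.0, -1.0, -0.001]]
ft_force: [-0.1, 0.1, -0.1]
grip_width: 0.0405
```

Emit:
{"name": "move_arm", "arguments": {"targets": [-10, 0, 0, 0, 0, 0, -10, 0, 0, 0, 0, 0, -8, 0, 0, 0, 0, 0, 0, 0, 0, 0, 0, 0, 0, 0, 0, 0, 0, 0]}}

```text
time_s: 3.38
position: [0.3966, -0.1507, 0.0374]
tool_rot: [[-0.734, -0.0, 0.679], [-0.679, 0.0, -0.734], [0.0, -1.0, -0.0]]
ft_force: [-0.4, 0.7, 0.2]
grip_width: 0.0405
```

```bash
python3 -c "
from h import *
o=look('b',('wrist','scene'))
s=env.observe();c,(p,r)=dish_wrist(o['wrist'],(255,150));print(p,r,gf(p),'in tool',((np.r_[p,.02]-s['position'])@s['tool_rot']*1000).round(1))"
```

```text
3.375 [ 0.3966 -0.1507  0.0374] gf [-156.5 -111.3] w 0.0405 f [-0.4  0.7  0.2]
[ 0.44973186 -0.10111115] 0.04379229163030276 [-113.68101517  -52.55588455] in tool [-72.9  17.3  -0.4]
```

View pics/b_wrist.png

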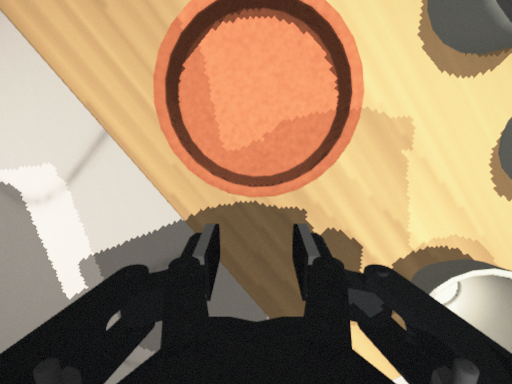

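The dish is centred ahead of the two fingers (rim at (258,90)) and the ramekin at lower right is clear. Starting the push.

Emit:
{"name": "move_arm", "arguments": {"targets": [-6, 0, 0, 0, 0, 0, -5, 0, 0, 0, 0, 0, -4, 0, 0, 0, 0, 0, -4, 0, 0, 0, 0, 0, -4, 0, 0, 0, 0, 0]}}

```text
time_s: 4.1
position: [0.4136, -0.1349, 0.0373]
tool_rot: [[-0.734, -0.0, 0.679], [-0.679, -0.0, -0.734], [0.0, -1.0, -0.0]]
ft_force: [-0.9, -0.6, 0.8]
grip_width: 0.0406
```

Emit:
{"name": "move_arm", "arguments": {"targets": [-4, 0, 0, 0, 0, 0, -4, 0, 0, 0, 0, 0, -4, 0, 0, 0, 0, 0, -4, 0, 0, 0, 0, 0, -4, 0, 0, 0, 0, 0]}}

```text
time_s: 4.72
position: [0.4284, -0.1214, 0.0373]
tool_rot: [[-0.735, -0.0, 0.679], [-0.679, 0.0, -0.735], [0.0, -1.0, -0.0]]
ft_force: [-0.4, -1.3, -0.2]
grip_width: 0.0406
```

```bash
python3 -c "
from h import *
o=look('c',('wrist','top'))
s=env.observe();c,(p,r)=dish_wrist(o['wrist'],(255,110));print(p,r,gf(p),'in tool',((np.r_[p,.02]-s['position'])@s['tool_rot']*1000).round(1))
k=dish_top(o['top']);print(gf(circ(ray(o['top'],k[:,0],.046))[0]))"
```

```text
4.725 [ 0.4284 -0.1214  0.0373] gf [-130.8  -76.5] w 0.0406 f [-0.4 -1.3 -0.2]
[ 0.46659792 -0.08585154] 0.0447933918434172 [-100.00476488  -34.38228302] in tool [-52.   17.3  -0.2]
[-205.0425851  -361.54251868]
```

View pics/c_wrist.png

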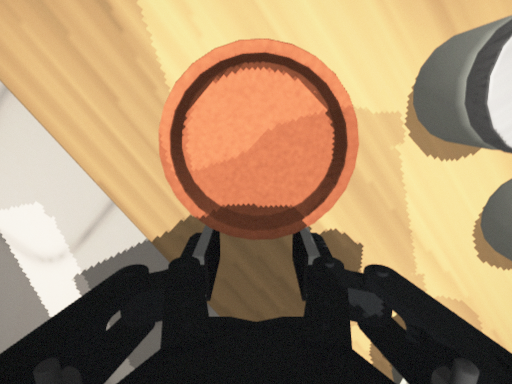

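The dish is seated in the V, 52 mm ahead of the TCP. It needs about 43 mm more along this line.

Emit:
{"name": "move_arm", "arguments": {"targets": [-5, 0, 0, 0, 0, 0, -5, 0, 0, 0, 0, 0, -5, 0, 0, 0, 0, 0, -5, 0, 0, 0, 0, 0, -5, 0, 0, 0, 0, 0]}}

```text
time_s: 5.45
position: [0.4468, -0.1043, 0.0373]
tool_rot: [[-0.735, -0.0, 0.679], [-0.679, 0.0, -0.735], [0.0, -1.0, -0.0]]
ft_force: [-1.6, -1.3, -0.2]
grip_width: 0.0408
```

Emit:
{"name": "move_arm", "arguments": {"targets": [-5, 0, 0, 0, 0, 0, -5, 0, 0, 0, 0, 0, -4, 0, 0, 0, 0, 0, -3, 0, 0, 0, 0, 0, -1, 0, 0, 0, 0, 0]}}

```text
time_s: 6.08
position: [0.4599, -0.0923, 0.0373]
tool_rot: [[-0.734, 0.0, 0.679], [-0.679, -0.0, -0.734], [-0.0, -1.0, 0.0]]
ft_force: [-1.2, -1.4, -0.3]
grip_width: 0.0406
```

```bash
python3 -c "
from h import *
o=look('d',('wrist',))
s=env.observe();c,(p,r)=dish_wrist(o['wrist'],(255,140));print(p,r,gf(p),'in tool',((np.r_[p,.02]-s['position'])@s['tool_rot']*1000).round(1))"
```

```text
6.075 [ 0.4599 -0.0923  0.0373] gf [-105.4  -42. ] w 0.0406 f [-1.2 -1.4 -0.3]
[ 0.498127   -0.05678284] 0.04478183074426318 [-74.541264     0.12398246] in tool [-52.2  17.3  -0.1]
```

View pics/d_wrist.png

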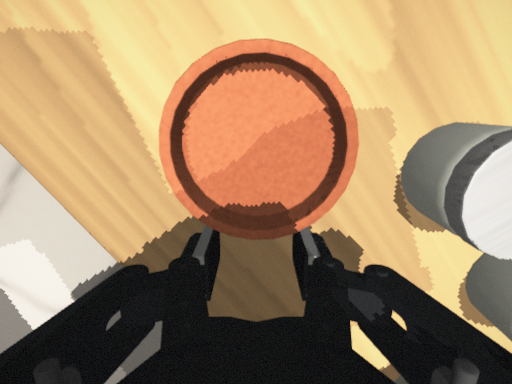

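The dish is at (-74.5, 0.1) in the gap frame, lined up in front of the gap. I'm backing off, rising, turning to face along the shelf's x axis, and looking again.

Emit:
{"name": "move_arm", "arguments": {"targets": [10, 0, 0, 0, 0, 0, 20, 0, 0, 0, 0, 0, 0, -40, 0, 0, 0, 0, 0, -40, 0, 0, 0, 0, 0, -40, 0, 0, 0, 0]}}

```text
time_s: 6.75
position: [0.4372, -0.1131, 0.1586]
tool_rot: [[-0.735, 0.0, 0.678], [-0.678, 0.0, -0.735], [-0.0, -1.0, -0.0]]
ft_force: [-0.2, -0.7, -0.2]
grip_width: 0.0407
```

Emit:
{"name": "move_arm", "arguments": {"targets": [0, 0, 0, 0, 0.187, 0, 0, 0, 0, 0, 0.187, 0, 0, 0, 0, 0, 0.187, 0, 0, 0, 0, 0, 0.187, 0, 0, 0, 0, 0, 0.187, 0]}}

```text
time_s: 7.38
position: [0.4373, -0.113, 0.1573]
tool_rot: [[-0.981, 0.0, -0.195], [0.195, 0.0, -0.981], [-0.0, -1.0, -0.0]]
ft_force: [0.2, -0.3, 0.3]
grip_width: 0.04
```

Emit:
{"name": "move_arm", "arguments": {"targets": [9, 0, -22, 0, 0, 0, 9, 0, -22, 0, 0, 0, 9, 0, -22, 0, 0, 0, 0, 0, 0, 0, 0, 0, 0, 0, 0, 0, 0, 0]}}

```text
time_s: 8.0
position: [0.4237, -0.0435, 0.1574]
tool_rot: [[-0.982, 0.0, -0.188], [0.188, -0.0, -0.982], [-0.0, -1.0, 0.0]]
ft_force: [0.4, 0.3, 0.5]
grip_width: 0.0406
```

```bash
python3 -c "
from h import *
o=look('e',('wrist','top'))
s=env.observe();print(np.rad2deg(np.arctan2(s['tool_rot'][1,0],s['tool_rot'][0,0])))
c,(p,r)=dish_wrist(o['wrist'],(255,110));print(p,r,gf(p),'in tool',((np.r_[p,.02]-s['position'])@s['tool_rot']*1000).round(1))"
```

```text
8.0 [ 0.4237 -0.0435  0.1574] gf [-150.1   -0.9] w 0.0406 f [0.4 0.3 0.5]
169.10688411351643
[ 0.49779098 -0.05698214] 0.04467783945719164 [-74.83353628  -0.13525737] in tool [-75.1 137.3  -0.9]
```

View pics/e_wrist.png

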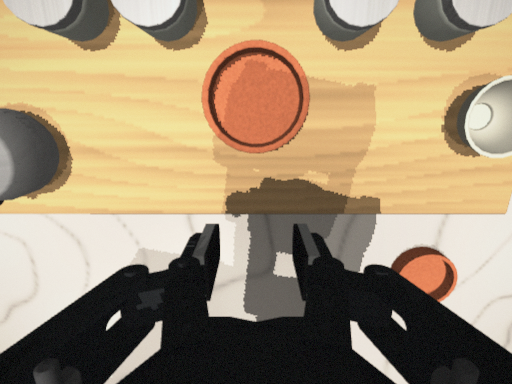

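The tool is aligned with the shelf, but the jar tops are cut off at the top of the frame. I'm moving forward at this height to measure the gap with the same camera.

Emit:
{"name": "move_arm", "arguments": {"targets": [-20, 0, -1, 0, 0, 0, -30, 0, 0, 0, 0, 0, -15, 0, 0, 0, 0, 0, 0, 0, 0, 0, 0, 0, 0, 0, 0, 0, 0, 0]}}

```text
time_s: 8.72
position: [0.487, -0.0542, 0.1572]
tool_rot: [[-0.982, -0.001, -0.188], [0.188, 0.0, -0.982], [0.001, -1.0, -0.0]]
ft_force: [0.2, -0.6, 0.0]
grip_width: 0.0406
```

```bash
python3 -c "
from h import *
o=look('f',('wrist',))
g=o['wrist']
h=cv2.cvtColor(g['pixels'],cv2.COLOR_RGB2HSV)
m=((h[...,1]<60)&(h[...,2]>125)).astype(np.uint8)*255;m[190:]=0
m=cv2.morphologyEx(m,cv2.MORPH_OPEN,np.ones((5,5),np.uint8))
cs,_=cv2.findContours(m,cv2.RETR_EXTERNAL,cv2.CHAIN_APPROX_NONE)
for c in cs:
    if cv2.contourArea(c)>300:
        p,r=circ(ray(g,c[:,0],.07));print(np.round(cv2.fitEllipse(c)[0]),cv2.contourArea(c),p,gf(p),r)
c,(p,r)=dish_wrist(g,(255,170));print('dish',p,r,gf(p))"
```

```text
8.725 [ 0.487  -0.0542  0.1572] gf [-86.    0.6] w 0.0406 f [ 0.2 -0.6  0. ]
[485. 176.] 1419.5 [ 0.46399123 -0.24155514] [ -73.12157968 -187.7697082 ] 0.01892058548107378
[472.  81.] 4113.5 [ 0.54204969 -0.22917315] [   1.18722123 -160.85060107] 0.026237207964949792
[358.  81.] 4102.5 [ 0.55821843 -0.1450667 ] [  1.16011539 -75.20410633] 0.026186798564555493
[155.  81.] 4120.5 [0.58666512 0.00376729] [ 0.94976183 76.3238674 ] 0.02621870467249571
[54. 81.] 4109.5 [0.60085425 0.07756129] [  0.92878559 151.46963081] 0.02616547687829299
dish [ 0.49865298 -0.05706204] 0.044723676274796384 [-7.39719779e+01 -5.07236001e-02]
```

View pics/f_wrist.png

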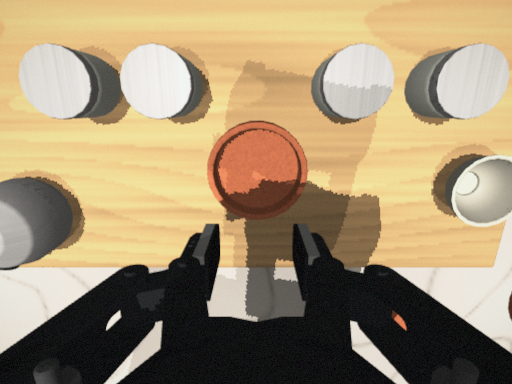

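The wrist camera puts the gap centre at y ≈ +0.6 mm and x ≈ +1 mm, the dish at y ≈ -0.1 mm, and the row parallel to the tool. The jars are at (155,81) and (358,81), with the dish at (258,170). I'm going back behind the dish, lowering, and pushing straight.

Emit:
{"name": "move_arm", "arguments": {"targets": [20, 0, 0, 0, 0, 0, 30, 0, 0, 0, 0, 0, 15, 0, 0, 0, 0, 0, 0, 30, 0, 0, 0, 0, 0, 30, 0, 0, 0, 0]}}

```text
time_s: 9.4
position: [0.424, -0.0421, 0.0971]
tool_rot: [[-0.982, 0.002, -0.188], [0.188, -0.001, -0.982], [-0.002, -1.0, 0.0]]
ft_force: [0.3, -0.6, -0.1]
grip_width: 0.0405
```

Emit:
{"name": "move_arm", "arguments": {"targets": [0, 30, 0, 0, 0, 0, 0, 20, 0, 0, 0, 0, 0, 10, 0, 0, 0, 0, 0, 0, 0, 0, 0, 0, 0, 0, 0, 0, 0, 0]}}

```text
time_s: 10.02
position: [0.4242, -0.042, 0.038]
tool_rot: [[-0.982, 0.001, -0.188], [0.188, -0.001, -0.982], [-0.001, -1.0, 0.0]]
ft_force: [-0.5, -0.4, -0.3]
grip_width: 0.0407
```

```bash
python3 -c "
from h import *
o=look('g',('wrist',))
s=env.observe();c,(p,r)=dish_wrist(o['wrist'],(255,90));print(p,r,gf(p),'in tool',((np.r_[p,.02]-s['position'])@s['tool_rot']*1000).round(1))"
```

```text
10.025 [ 0.4242 -0.042   0.038 ] gf [-149.9    0.6] w 0.0407 f [-0.5 -0.4 -0.3]
[ 0.49572687 -0.05640601] 0.04350651561348075 [-7.69693466e+01  4.01578170e-02] in tool [-72.9  18.1   0.7]
```

Emit:
{"name": "move_arm", "arguments": {"targets": [-6, 0, 0, 0, 0, 0, -5, 0, 0, 0, 0, 0, -4, 0, 0, 0, 0, 0, -4, 0, 0, 0, 0, 0, -4, 0, 0, 0, 0, 0]}}

```text
time_s: 10.7
position: [0.4466, -0.0462, 0.0373]
tool_rot: [[-0.982, -0.0, -0.188], [0.188, 0.0, -0.982], [0.0, -1.0, 0.0]]
ft_force: [-0.4, 0.9, 0.1]
grip_width: 0.0407
```

Emit:
{"name": "move_arm", "arguments": {"targets": [-5, 0, 0, 0, 0, 0, -5, 0, 0, 0, 0, 0, -5, 0, 0, 0, 0, 0, -5, 0, 0, 0, 0, 0, -5, 0, 0, 0, 0, 0]}}

```text
time_s: 11.32
position: [0.4713, -0.0509, 0.0373]
tool_rot: [[-0.982, -0.0, -0.188], [0.188, 0.0, -0.982], [0.0, -1.0, -0.0]]
ft_force: [-1.7, 1.5, 0.2]
grip_width: 0.0404
```

Emit:
{"name": "move_arm", "arguments": {"targets": [-5, 0, 0, 0, 0, 0, -5, 0, 0, 0, 0, 0, -5, 0, 0, 0, 0, 0, -3, 0, 0, 0, 0, 0, -2, 0, 0, 0, 0, 0]}}

```text
time_s: 11.95
position: [0.4907, -0.0547, 0.0373]
tool_rot: [[-0.982, -0.0, -0.188], [0.188, 0.0, -0.982], [0.0, -1.0, -0.0]]
ft_force: [-1.4, -0.5, 0.1]
grip_width: 0.0408
```

```bash
python3 -c "
from h import *
o=look('i',('wrist',))
g=o['wrist'];s=env.observe();c,(p,r)=dish_wrist(g,(255,140));print(p,r,gf(p),'in tool',((np.r_[p,.02]-s['position'])@s['tool_rot']*1000).round(1))
cv2.imwrite('pics/i2.png',g['pixels'][:300,:,::-1])"
```

```text
11.95 [ 0.4907 -0.0547  0.0373] gf [-82.3   0.8] w 0.0408 f [-1.4 -0.5  0.1]
[ 0.54135854 -0.06279982] 0.04483573197135166 [-30.95189503   2.39044907] in tool [-51.1  17.3  -1.6]
```

View pics/i_wrist.png

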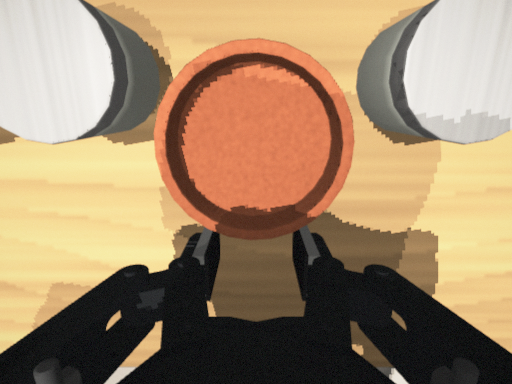

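The dish sits about 2 mm toward +y of the gap's middle: its edges are at columns 155–354, while the jar faces are at about 160 and 358. I'm shifting the fingers about 2 mm toward -y while pushing gently, then looking again before it enters the neck.

Emit:
{"name": "move_arm", "arguments": {"targets": [-1, 0, 1, 0, 0, 0, -1, 0, 1, 0, 0, 0, -2, 0, 0.5, 0, 0, 0, -2, 0, 0, 0, 0, 0, 0, 0, 0, 0, 0, 0]}}

```text
time_s: 12.62
position: [0.4963, -0.0584, 0.0374]
tool_rot: [[-0.982, 0.001, -0.188], [0.188, -0.0, -0.982], [-0.001, -1.0, 0.0]]
ft_force: [0.5, 0.1, -0.3]
grip_width: 0.0401
```

```bash
cat >> h.py <<'E'
def jars(g,rows=None):
    h=cv2.cvtColor(g['pixels'],cv2.COLOR_RGB2HSV)
    m=((h[...,1]<60)&(h[...,2]>125)).astype(np.uint8)*255;m[230:]=0
    m=cv2.morphologyEx(m,cv2.MORPH_OPEN,np.ones((5,5),np.uint8))
    cs,_=cv2.findContours(m,cv2.RETR_EXTERNAL,cv2.CHAIN_APPROX_NONE)
    out=[]
    for c in cs:
        if cv2.contourArea(c)<2000: continue
        q=c[:,0];q=q[(q[:,0]>2)&(q[:,0]<509)&(q[:,1]>2)&(q[:,1]<225)]
        p,r=circ(ray(g,q,.07));out.append((p,r));print("jar",gf(p).round(1),round(r*1000,1))
def rep(tag,near=(255,140)):
    g=look(tag,('wrist',))['wrist'];s=env.observe()
    c,(p,r)=dish_wrist(g,near);q=c[:,0]
    print('dish gf',gf(p).round(1),'r',round(r*1000,1),'in tool',((np.r_[p,.02]-s['position'])@s['tool_rot']*1000).round(1),'cols',q[:,0].min(),q[:,0].max(),'rows',q[:,1].min(),q[:,1].max())
    jars(g)
E
python3 -c "
from h import *
jars(dict(np.load('pics/i_wrist.npz')))
rep('j')"
```

```text
jar [  1.3 -75. ] 26.2
jar [ 1.1 76.3] 26.2
12.625 [ 0.4963 -0.0584  0.0374] gf [-76.   -1.8] w 0.0401 f [ 0.5  0.1 -0.3]
dish gf [-24.6  -0.2] r 44.8 in tool [-51.4  17.5  -1.6] cols 154 353 rows 38 239
jar [  1.2 -75.1] 26.3
jar [ 1.1 76.3] 26.3
```

View pics/j_wrist.png

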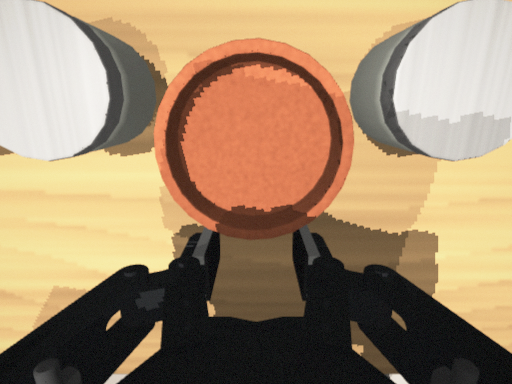

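The dish is now at y -0.2 against the gap's +0.6, so it fits. I'm nudging half a millimetre back toward +y and continuing into the gap.

Emit:
{"name": "move_arm", "arguments": {"targets": [-4, 0, -0.4, 0, 0, 0, -4, 0, -0.3, 0, 0, 0, -4, 0, 0, 0, 0, 0, -3, 0, 0, 0, 0, 0, 0, 0, 0, 0, 0, 0]}}

```text
time_s: 13.3
position: [0.5114, -0.0605, 0.0374]
tool_rot: [[-0.982, 0.001, -0.188], [0.188, -0.0, -0.982], [-0.001, -1.0, 0.0]]
ft_force: [0.2, 0.0, 0.3]
grip_width: 0.0407
```

```bash
python3 -c "
from h import *
rep('k')"
```

```text
13.3 [ 0.5114 -0.0605  0.0374] gf [-60.8  -1. ] w 0.0407 f [0.2 0.  0.3]
dish gf [-9.5  0.7] r 44.9 in tool [-51.4  17.4  -1.6] cols 154 353 rows 39 239
jar [  1.3 -75.1] 26.3
jar [ 1.1 76.3] 26.2
```

View pics/k_wrist.png

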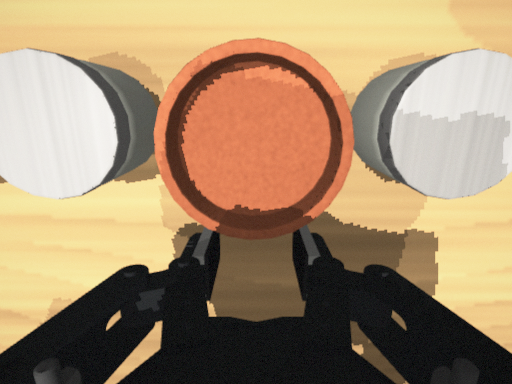

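The dish is at (-9.5, 0.7) and centred between the jars, with forces near zero. Continuing.

Emit:
{"name": "move_arm", "arguments": {"targets": [-4, 0, 0, 0, 0, 0, -4, 0, 0, 0, 0, 0, -4, 0, 0, 0, 0, 0, -4, 0, 0, 0, 0, 0, -4, 0, 0, 0, 0, 0]}}

```text
time_s: 13.98
position: [0.5308, -0.0641, 0.0373]
tool_rot: [[-0.982, -0.0, -0.188], [0.188, 0.0, -0.982], [0.0, -1.0, -0.0]]
ft_force: [-2.4, 0.3, 1.3]
grip_width: 0.0403
```

Emit:
{"name": "move_arm", "arguments": {"targets": [-5, 0, 0, 0, 0, 0, -5, 0, 0, 0, 0, 0, -5, 0, 0, 0, 0, 0, -5, 0, 0, 0, 0, 0, -5, 0, 0, 0, 0, 0]}}

```text
time_s: 14.6
position: [0.5554, -0.0689, 0.0373]
tool_rot: [[-0.982, 0.0, -0.188], [0.188, 0.0, -0.982], [0.0, -1.0, -0.0]]
ft_force: [-3.1, 1.0, 1.3]
grip_width: 0.0406
```

```bash
python3 -c "
from h import *
rep('l')"
```

```text
14.6 [ 0.5554 -0.0689  0.0373] gf [-16.   -0.9] w 0.0406 f [-3.1  1.   1.3]
dish gf [35.2  0.6] r 44.8 in tool [-50.5  17.4  -1.6] cols 155 353 rows 39 239
jar [  1.5 -75.1] 26.6
jar [ 1.9 76.4] 26.2
```

View pics/l_wrist.png

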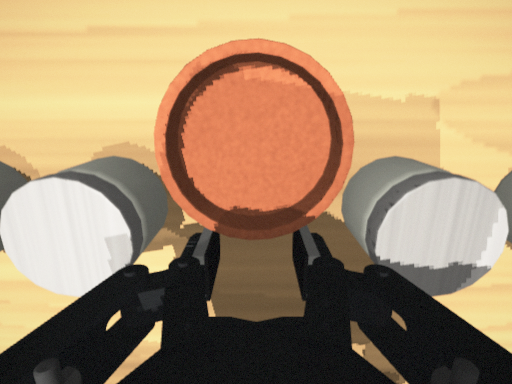

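The dish is through the gap and about 45 mm from the rail. I'll push 36 mm, then creep forward while watching the force.

Emit:
{"name": "move_arm", "arguments": {"targets": [-5, 0, 0, 0, 0, 0, -5, 0, 0, 0, 0, 0, -5, 0, 0, 0, 0, 0, -5, 0, 0, 0, 0, 0, -5, 0, 0, 0, 0, 0]}}

```text
time_s: 15.28
position: [0.58, -0.0736, 0.0373]
tool_rot: [[-0.982, 0.0, -0.188], [0.188, -0.0, -0.982], [-0.0, -1.0, 0.0]]
ft_force: [-2.2, 0.9, 1.8]
grip_width: 0.0401
```

Emit:
{"name": "move_arm", "arguments": {"targets": [-4, 0, 0, 0, 0, 0, -4, 0, 0, 0, 0, 0, -3, 0, 0, 0, 0, 0, -2, 0, 0, 0, 0, 0, -1, 0, 0, 0, 0, 0]}}

```text
time_s: 15.9
position: [0.5934, -0.0762, 0.0373]
tool_rot: [[-0.982, -0.0, -0.188], [0.188, 0.0, -0.982], [0.0, -1.0, -0.0]]
ft_force: [-2.0, -0.2, 0.9]
grip_width: 0.0408
```

```bash
python3 -c "
from h import *
rep('m')"
```

```text
15.9 [ 0.5934 -0.0762  0.0373] gf [22.7 -0.9] w 0.0408 f [-2.  -0.2  0.9]
dish gf [73.9  0.6] r 44.8 in tool [-51.2  17.3  -1.4] cols 155 353 rows 39 239
```

View pics/m_wrist.png

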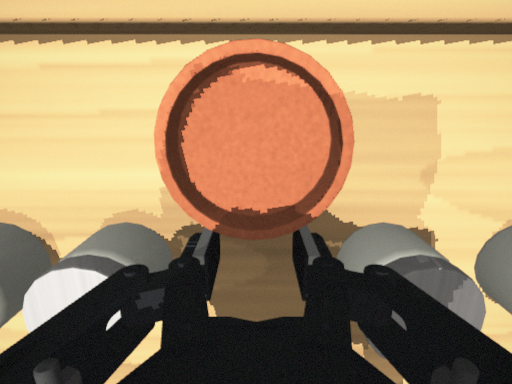

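Emit:
{"name": "move_arm", "arguments": {"targets": [-1, 0, 0, 0, 0, 0, -1, 0, 0, 0, 0, 0, -1, 0, 0, 0, 0, 0, -0.8, 0, 0, 0, 0, 0, -0.7, 0, 0, 0, 0, 0]}}

```text
time_s: 16.58
position: [0.5978, -0.077, 0.0373]
tool_rot: [[-0.982, -0.0, -0.188], [0.188, 0.0, -0.982], [0.0, -1.0, -0.0]]
ft_force: [-2.1, 0.7, 1.0]
grip_width: 0.0403
```

Emit:
{"name": "move_arm", "arguments": {"targets": [-0.4, 0, 0, 0, 0, 0, -0.3, 0, 0, 0, 0, 0, -0.3, 0, 0, 0, 0, 0, -0.3, 0, 0, 0, 0, 0, 0, 0, 0, 0, 0, 0]}}

```text
time_s: 17.2
position: [0.599, -0.0772, 0.0373]
tool_rot: [[-0.982, -0.0, -0.188], [0.188, 0.0, -0.982], [0.0, -1.0, -0.0]]
ft_force: [-3.2, -0.5, 1.6]
grip_width: 0.0405
```

```bash
python3 -c "
from h import *
rep('n')
g=dict(np.load('pics/n_wrist.npz'));
print(g['pixels'][15:48,90].tolist())
for v in range(20,46,2): print(v,gf(ray(g,(90,v),.042)).round(1),gf(ray(g,(90,v),.020)).round(1),end=' | ')
cv2.imwrite('pics/n2.png',cv2.resize(g['pixels'][:130,60:460,::-1],None,fx=2,fy=2,interpolation=cv2.INTER_CUBIC))"
```

```text
17.2 [ 0.599  -0.0772  0.0373] gf [28.3 -0.9] w 0.0405 f [-3.2 -0.5  1.6]
dish gf [79.6  0.5] r 44.8 in tool [-51.3  17.3  -1.4] cols 155 353 rows 38 239
[[245, 214, 147], [245, 214, 146], [246, 216, 148], [246, 214, 148], [246, 216, 149], [245, 215, 148], [246, 218, 150], [246, 218, 150], [246, 217, 148], [246, 218, 151], [245, 212, 145], [246, 214, 147], [246, 215, 147], [244, 211, 143], [244, 211, 143], [243, 210, 143], [244, 212, 144], [240, 205, 141], [233, 193, 133], [223, 182, 127], [208, 166, 113], [185, 148, 102], [140, 112, 80], [98, 80, 56], [81, 67, 47], [80, 65, 47], [81, 66, 43], [84, 66, 47], [82, 67, 46], [77, 59, 41], [80, 65, 46], [85, 67, 47], [128, 101, 71]]
20 [[132.4  68.5]] [[138.2  80.1]] | 22 [[131.7  68.6]] [[137.3  80.2]] | 24 [[131.   68.7]] [[136.5  80.4]] | 26 [[130.2  68.9]] [[135.6  80.5]] | 28 [[129.5  69. ]] [[134.7  80.7]] | 30 [[128.7  69.1]] [[133.9  80.8]] | 32 [[128.   69.2]] [[133.  81.]] | 34 [[127.2  69.4]] [[132.1  81.1]] | 36 [[126.5  69.5]] [[131.2  81.2]] | 38 [[125.7  69.6]] [[130.3  81.4]] | 40 [[125.   69.7]] [[129.4  81.5]] | 42 [[124.2  69.9]] [[128.5  81.7]] | 44 [[123.4  70. ]] [[127.7  81.8]] |
```

View pics/n2.png

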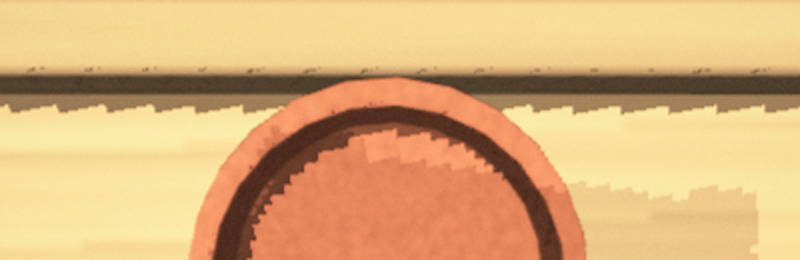

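The rail's inner top edge, near row 37, is at x ≈ 126.1 mm. The dish's far edge is at about 125.6 mm, so it is almost touching. One more sub-millimetre creep with the force watched.

Emit:
{"name": "move_arm", "arguments": {"targets": [-0.3, 0, 0, 0, 0, 0, 0, 0, 0, 0, 0, 0, -0.3, 0, 0, 0, 0, 0, 0, 0, 0, 0, 0, 0, 0, 0, 0, 0, 0, 0]}}

```text
time_s: 17.88
position: [0.5992, -0.0772, 0.0373]
tool_rot: [[-0.982, -0.001, -0.188], [0.188, 0.0, -0.982], [0.001, -1.0, -0.0]]
ft_force: [-5.7, 1.0, 3.6]
grip_width: 0.0404
```

The force rose to about 6 N and the tool nearly stopped, so the dish is touching the rail. Backing straight off, then rising clear.

Emit:
{"name": "move_arm", "arguments": {"targets": [2, 0, 0, 0, 0, 0, 5, 0, 0, 0, 0, 0, 8, 0, 0, 0, 0, 0, 10, 0, 0, 0, 0, 0, 0, 0, 0, 0, 0, 0]}}

```text
time_s: 18.5
position: [0.5744, -0.0725, 0.0374]
tool_rot: [[-0.982, -0.0, -0.188], [0.188, 0.0, -0.982], [0.0, -1.0, -0.0]]
ft_force: [-0.7, -0.5, -0.2]
grip_width: 0.0406
```

Emit:
{"name": "move_arm", "arguments": {"targets": [0, -25, 0, 0, 0, 0, 0, -35, 0, 0, 0, 0, 0, -40, 0, 0, 0, 0, 0, -20, 0, 0, 0, 0, 0, 0, 0, 0, 0, 0]}}

```text
time_s: 19.12
position: [0.5757, -0.0729, 0.1586]
tool_rot: [[-0.982, 0.003, -0.188], [0.188, -0.001, -0.982], [-0.003, -1.0, 0.0]]
ft_force: [0.0, 0.3, -0.8]
grip_width: 0.0406
```

```bash
python3 -c "
from h import *
rep('o',(255,80))
look('o2',('scene',))"
```

```text
19.125 [ 0.5757 -0.0729  0.1586] gf [ 4.7 -1. ] w 0.0406 f [ 0.   0.3 -0.8]
dish gf [79.4  0.5] r 44.7 in tool [-75.2 137.3  -1.3] cols 202 307 rows 42 153
jar [   1.3 -160.7] 26.3
jar [  5.  -74.9] 23.1
jar [ 1.2 76.2] 26.2
jar [  1.1 151.3] 26.2
jar [-334.    -1.1] 478.6
19.175 [ 0.5751 -0.0727  0.1572] gf [ 4.1 -0.9] w 0.0403 f [-0.3 -0.6 -1.1]
```

View pics/o_wrist.png

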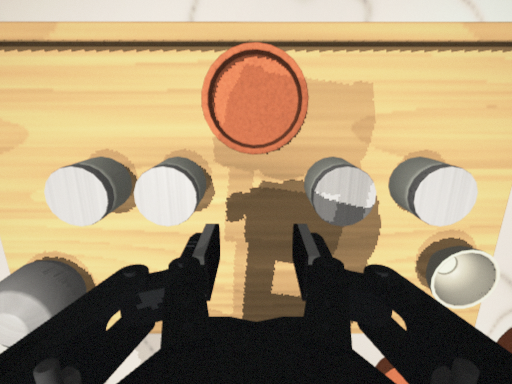

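View pics/o2_scene.png

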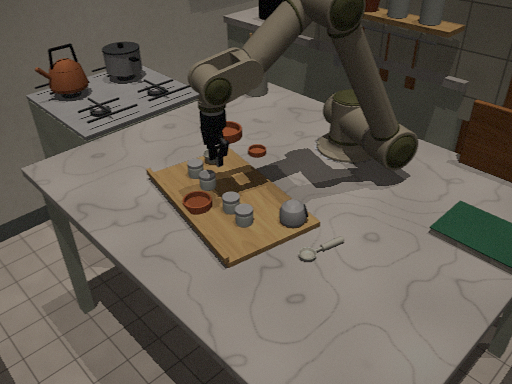

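The dish rests against the rail at (255,98) in the wrist view, flat and straight behind the gap. The salt pig, ramekin and spoon look unmoved. I'm backing away and handing in.

Emit:
{"name": "move_arm", "arguments": {"targets": [20, -15, 0, 0, 0, 0, 30, -15, 0, 0, 0, 0, 30, -15, 0, 0, 0, 0, 20, 0, 0, 0, 0, 0, 0, 0, 0, 0, 0, 0]}}

```text
time_s: 19.85
position: [0.476, -0.0536, 0.2016]
tool_rot: [[-0.982, -0.002, -0.188], [0.188, 0.001, -0.982], [0.002, -1.0, -0.0]]
ft_force: [0.5, 0.5, 0.8]
grip_width: 0.0407
```

```bash
python3 -c "
from h import *
o=look('p',('top',));g=o['top'];k=dish_top(g);print('dish',gf(circ(ray(g,k[:,0],.046))[0]))
g0=dict(np.load('pics/top0.npz'))
for x in (g0,g): print([np.round(e[0],1).tolist() for e,a in scene_from_top(x)['grey']])
d=cv2.absdiff(g0['pixels'],g['pixels'])[145:210,135:170].max();print('spoon diff',d)
print(env.close_job())"
```

```text
19.85 [ 0.476  -0.0536  0.2016] gf [-96.9  -0.9] w 0.0407 f [0.5 0.5 0.8]
dish [ 7.85953480e+01 -4.81107481e-02]
[[352.5, 198.5], [195.4, 182.8], [341.8, 163.3], [311.4, 157.9], [257.3, 148.1], [230.2, 143.3]]
[[352.5, 198.5], [195.5, 182.8], [341.8, 163.3], [283.4, 184.7], [230.2, 143.3]]
spoon diff 4
the job is handed in; nothing more can be done
None
```

The dish went through the gap between the two middle jars and now rests against the back rail, straight behind the gap. I handed the job in at about 20 s; no verdict was reported.

I pushed it with the half-open fingertips acting as a V, first diagonally to line up with the gap, then straight through. About 31 mm before the gap's middle it had drifted roughly 2 mm to +y, so I shifted the fingers to re-centre it.

**Last checks:**
- **Dish position:** the top camera puts it 78.6 mm past the gap point and 0.0 mm sideways. The wrist camera, measured against the jars, gives about 78.2 mm and -0.1 mm. Against the rail it should be 79 mm.
- **Forces:** the highest reading between moves was about 7 N, when the dish met the rail.
- **Salt pig, ramekin and spoon:** none of them had moved in the top picture.
- **Failed reading:** the final top picture lost the two middle jars because the arm hid them. They are fixed, and the wrist view just before had shown both, though one was measured about 4 mm off because the arm's shadow lay across its cap.

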